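Free and pop open the push-to-open lid of a media riser

TASK

The white remote has been left on the charcoal push-to-open lid in the middle of the wooden media riser. Without picking the remote up, slide it sideways with your fingertips until it lies wholly on the wooden top to the left or right of the lid, then press the lid fully down at its metal-trimmed front edge, the one nearest you, until the catch lets go, and let the lid spring up ajar by itself. Leave the green frog, the glass votive holder and the steel tin where they are.

Things in the scene. Friction and masses are not known exactly. Their poses are not given: they have to be found in the camera images.
- riser: Fixed wooden media riser on the console, 220 mm deep (its x), 600 mm wide (its y), 85 mm high; origin at the centre of its underside, z up, front towards its -x. The charcoal lid fills the middle of its top: y -100 to +100 mm, x -117 mm (front edge, overhanging 7 mm) to +58 mm (hinge). Left and right of the lid (|y| 103 to 301 mm) and behind it the top is fixed wood at z = 85 mm.
- lid (a joint): Angle of the charcoal lid, rad: 0 = shut, held by its push latch; positive = front edge raised. Pressed on the front edge it gives at about 6 N, the catch lets go after about 3 mm, firm stop at -0.035 rad (6 mm). Let go after being pressed to the stop, it springs up by itself to about 0.6 rad (front edge about 100 mm up) in two seconds and stays there. It cannot be pulled up while latched.
- lid_press (a point): Point on the top of the lid, midway across its width, 25 mm behind its metal-trimmed front edge: a good place to press (nearer the hinge it takes more force). The lid is a rigid flap 175 mm deep, 200 mm wide, 12 mm thick; shut, its top is 86 mm over the console, 1 mm proud of the wood. The point moves with the lid.
- lid_hinge (a point): Middle of the lid's hinge line (parallel to the riser's y), 6 mm under the lid's top surface when shut.
- remote_center (a point): Centre (half-way up) of the loose white remote, a flat bar 140 mm long (its x), 40 mm wide (its y) and 18 mm high, 0.08 to 0.15 kg. It lies flat on the lid, roughly front to back; its underside is 9 mm below this point.
- remote_corner0 (a point): Corner of the remote at its +x, +y, half-way up.
- remote_corner1 (a point): Corner of the remote at its +x, -y, half-way up.
- remote_corner2 (a point): Corner of the remote at its -x, -y, half-way up.
- remote_corner3 (a point): Corner of the remote at its -x, +y, half-way up.
- frog_center (a point): Bystander: green ceramic frog, about 66 mm across and 73 mm high, loose, at the outer end of one of the wooden tops; point on its axis 30 mm above its underside.
- votive_center (a point): Bystander: amber glass votive holder, 70 mm across and 65 mm high, loose, at the outer end of the other wooden top; point on its axis 30 mm above its underside.
- tin_center (a point): Bystander: round steel tin, 74 mm across and 50 mm high, loose, on the console just beyond the left end of the riser; its centre.
Mind the look-alikes: they are no part of the job. What is shaped like the part that bears remote_center but purple or red is not meant.

How it is judged:
On the way, in this order (a step that is already met when the one before it is completed fails the run):
1. the remote lies flat on the wood, wholly beside the lid, while the lid is still shut ((y of each of remote_corner0, remote_corner1, remote_corner2, remote_corner3 in the frame of riser above 0.101 m or y of each of remote_corner0, remote_corner1, remote_corner2, remote_corner3 in the frame of riser below -0.101 m) and z of remote_center in the frame of riser between 0.089 and 0.101 m and angle between remote_center's own z axis and vertical below 0.1 rad and value of joint lid between -0.004 and 0.03 rad), for 0.2 s.
2. the lid's front edge is pressed down against the latch (value of joint lid below -0.006 rad).
3. the catch lets go and the lid springs up ajar (value of joint lid above 0.4 rad), for 0.3 s.
At the end, for the whole second after the job is handed in: The lid stands ajar (joint over 0.4 rad); the remote lies flat and still on the wood, all four corners beside the lid (more than 101 mm from the riser's middle, on one side); frog, votive and tin within 20 mm of where they stood (value of joint lid above 0.4 rad and (y of each of remote_corner0, remote_corner1, remote_corner2, remote_corner3 in the frame of riser above 0.101 m or y of each of remote_corner0, remote_corner1, remote_corner2, remote_corner3 in the frame of riser below -0.101 m) and z of remote_center in the frame of riser between 0.089 and 0.101 m and angle between remote_center's own z axis and vertical below 0.1 rad and linear speed of remote below 0.02 m/s and distance of each of frog_center, votive_center, tin_center from where it was at the start of the episode below 0.02 m); the robot touches nothing.
It fails at once if the remote is lifted (centre more than 20 mm above where it slides), stood on edge or knocked off the riser (z of remote_center in the frame of riser above 0.115 m or z of remote_center in the frame of riser below 0.07 m or angle between remote_center's own z axis and vertical above 0.5 rad).
It fails at once if frog, votive holder or tin is pushed over 20 mm or tipped (distance of any of frog_center, votive_center, tin_center from where it was at the start of the episode above 0.02 m or angle between any of frog_center, votive_center, tin_center's own z axis and vertical above 0.35 rad).
It also fails if it takes over 43 s, if anything falls off the work surface, if the arm or the gripper's body presses on something with over 40 N, if the wrist force passes 120 N, or if a joint passes its speed limit or range.

ROBOT

A 6-joint arm with a two-finger parallel gripper is mounted at the origin on the work surface. World frame = base frame: x ahead of the robot, y to its left, z up, the work surface at z = 0. Lengths are in m, angles in rad, forces in N, time in s.
With the tool pointing down it reaches from about 0.425 to 0.95 m from the base axis. Payload 3.5 kg.
Tool frame: the origin (TCP) lies on the mounting face of the last link; the fingertips stand 173 mm ahead of it and the grasp point (between the pads) lies 155 mm ahead of it; z points along the fingers, x is the direction in which the jaws open and shut, and the axes are right-handed (so a half turn about z gives the same grasp; the last joint's range is limited). The gripper opens to 85 mm and grips with 20 to 120 N. Pads are 22 mm wide; open, the fingers measure 114 mm over their backs; the gripper's body (76 mm by 85 mm) begins 54 mm behind the grasp point. The pads swing forward as they close: fully open they stand 13 mm farther back than shut.
Start: joints at [-1.463, 0.286, 1.577, -0, 1.279, -0.15], TCP at [0.172, -0.653, 0.405] pointing down, gripper open.
Joint ranges: [-2.77, 2.77], [-0.9, 2.22], [0.21, 2.48], [-1.53, 4.67], [0.24, 2.81], [-2.84, 2.84]. Speed limits (rad/s): [2.79, 2.79, 3.14, 3.14, 3.14, 3.14].

INTERFACE

Orientations are given as a unit quaternion [x, y, z, w].
In Python, from plant import get_state, read_camera, sign_off gives the robot as it stands.
- The arm moves only by the shell command python3 -m jog 'ROWS' [FORCE]. ROWS is JSON, a list of rows, each an object of numbers: "grip": the closure, from 0 (fully open) to 1 (shut); "x", "y", "z": the shift along the tool's x, y, z in mm; "rx", "ry", "rz": the turn, a rotation vector about the tool's x, y, z in degrees. A call has 1 to 8 rows; each row shifts and turns the commanded pose from where the row before left it, along the tool's axes as they then stand; what a row does not reach is not made up. A row lasts 1/12 s, in which the tool goes at most 41.7 mm and 7.16 degrees, less where a joint would pass 70% of its speed; a pose out of reach is approached as far as the arm can. A call with a gripper value outside its range is refused whole. The fingers move at their own pace and stop on an object; FORCE is the grip in N (left out, the last holds). Time passes only in rows, so rows that do not move let the fingers close. It gives the time, the measured TCP pose, the force and the opening at its end, in the units of the state.
- get_state(): the state, without advancing time (a new reading comes with each control period).
- read_camera(name): name is "scene" or "top"; returns a dict with "frame" (384x512x3 uint8, red, green, blue), "intrinsics" (3x3 intrinsics, pixels), "R" (3x3) and "t" (3): a world point X has camera coordinates R X + t. Camera axes: x right, y down, z forward; pixel columns grow to the right and rows downward; lengths in m; the calibration is good to about 2 mm. A picture is of the moment at which its call begins. There is no depth.
- sign_off(): hands the job in, once; it reports no verdict.
The state is a dict: "time": time; "qpos": joint angles; "dq": joint speeds; "joint_efforts": joint torques, N m; "eef_pos": TCP position; "tcp_rot": TCP orientation; "contact_force": force on the tool from outside, world axes, zero at the start; "wrist_torque": the same for the moment, N m; "opening": opening from 0.0 (shut) to 1.0 (fully open).
Only numpy, scipy, OpenCV 4.12 (cv2) and the standard library are available. Lean on these libraries where they do the work, as an engineer would, in place of code of your own. Each camera call takes 0.05 s, during which the arm holds its last target.

## Working session

There is one attempt and no reset: what is moved stays moved. The work goes in short steps, Python scripts to look and compute and a shell command to move; the robot and the scene stay as the last step left them, time stands still between calls to the robot, and variables do not carry over. Pictures are saved under pics/ and viewed, and the job is handed in when it is done.

```bash
mkdir -p pics; ls
python3 - <<'E'
from plant import get_state, read_camera
import cv2
s=get_state(); print(s)
for n in("scene","top"):
    c=read_camera(n); cv2.imwrite(f"pics/{n}0.png",c["frame"][:,:,::-1]); print(n,c["intrinsics"],c["R"],c["t"])
E
```

```text
pics
{'time': 0.0, 'qpos': array([-1.46300208e+00,  2.87195893e-01,  1.57816187e+00,  1.24604670e-06,
        1.27859761e+00, -1.49992501e-01]), 'dq': array([ 0.00047228, -0.00015656,  0.00039822,  0.00071083, -0.00130062,
        0.00081034]), 'joint_efforts': array([ 1.98517246e-04, -4.05986774e+01, -2.92625785e+01, -2.12370414e-04,
        5.83017463e-03,  4.78247543e-06]), 'eef_pos': array([ 0.17209215, -0.65244047,  0.40333473]), 'tcp_rot': array([ 0.79212971, -0.61035164, -0.00081711, -0.0008532 ]), 'contact_force': array([ 0.24901055, -0.39569303, -0.29800228]), 'wrist_torque': array([ 0.02059437, -0.02624675, -0.01566253]), 'opening': 0.9994215745445755}
scene [[413.07832501   0.         257.67389047]
 [  0.         413.07832501 198.61946224]
 [  0.           0.           1.        ]] [[ 0.6998427   0.71419685 -0.01196064]
 [ 0.55416789 -0.55344284 -0.62177084]
 [-0.4506863   0.42851358 -0.78310789]] [-0.41592893 -0.15081316  1.41693778]
top [[356.35416453   0.         250.52209297]
 [  0.         356.35416453 188.88503274]
 [  0.           0.           1.        ]] [[-1.67513194e-03 -9.99804516e-01  1.97008493e-02]
 [-9.96122309e-01 -6.46413976e-05 -8.79792050e-02]
 [ 8.79632800e-02 -1.97718323e-02 -9.95927475e-01]] [0.09608339 0.53053211 1.00413296]
```

View pics/scene0.png

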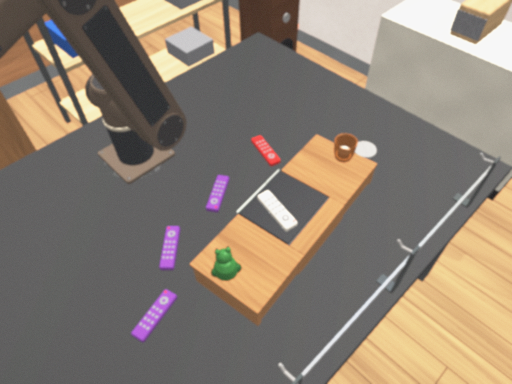

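View pics/top0.png

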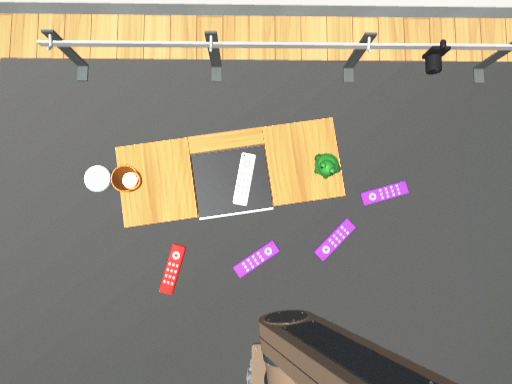

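```bash
cat > h.py <<'E'
import numpy as np, cv2
from plant import get_state, read_camera
def cast(c,uv,z):
    K=c["intrinsics"];R=c["R"];t=c["t"]
    uv=np.atleast_2d(uv).astype(float)
    d=np.c_[(uv[:,0]-K[0,2])/K[0,0],(uv[:,1]-K[1,2])/K[1,1],np.ones(len(uv))]@R
    o=-R.T@t
    return o+d*((z-o[2])/d[:,2])[:,None]
def big(m):
    n,l,s,_=cv2.connectedComponentsWithStats(m.astype(np.uint8)); i=1+np.argmax(s[1:,4]); return l==i
def remote(c,z=0.104):
    f=c["frame"].astype(int); mx=f.max(2);mn=f.min(2)
    m=(mn>150)&(mx-mn<40)
    n,l,s,ce=cv2.connectedComponentsWithStats(m.astype(np.uint8))
    return m,l,s,ce
E
python3 - <<'E'
from h import *
for n in("top","scene"):
    c=read_camera(n);m,l,s,ce=remote(c)
    for i in range(1,len(s)):
        if 60<s[i,4]<3000: 
            cnt=max(cv2.findContours((l==i).astype(np.uint8),0,1)[0],key=len)
            r=cv2.minAreaRect(cnt); print(n,s[i],ce[i].round(1),r)
            if n=="top": print(cast(c,cv2.boxPoints(r),0.104).round(4).tolist())
    f=cv2.cvtColor(c["frame"],cv2.COLOR_RGB2HSV)
    w=(f[...,0]>8)&(f[...,0]<22)&(f[...,1]>90)&(f[...,2]>120)
    cv2.imwrite(f"pics/w_{n}.png",w.astype(np.uint8)*255)
    w=w.astype(np.uint8)
    w[:100]=0
    if n=="top":
        k,l,s,ce=cv2.connectedComponentsWithStats(w)
        big_=[i for i in range(1,k) if s[i,4]>200]; print(s[big_])
        pts=np.argwhere(np.isin(l,big_))[:,::-1].astype(np.float32)
        r=cv2.minAreaRect(pts);print(r)
        h=cv2.convexHull(pts); a=cv2.approxPolyDP(h,6,True)[:,0];print(a.tolist(),cast(c,a,0.085).round(3).tolist())
    # frog
    g=(f[...,0]>45)&(f[...,0]<85)&(f[...,1]>100)
    print("frog",n,np.argwhere(g)[:,::-1].mean(0),np.argwhere(g)[:,::-1].min(0),np.argwhere(g)[:,::-1].max(0))
    im=c["frame"][100:250,90:360] if n=="top" else c["frame"][120:330,180:390]
    cv2.imwrite(f"pics/z_{n}.png",cv2.resize(im,None,fx=2.8,fy=2.8,interpolation=2)[:600,:,::-1])
E
```

```text
top [  36   34  404   19 2392] [234.1  44. ] ((237.49896240234375, 43.168739318847656), (403.0171813964844, 16.005937576293945), 0.3580939471721649)
[[0.9017, 0.6787, 0.104], [0.947, 0.6807, 0.104], [0.9497, -0.4287, 0.104], [0.9034, -0.4261, 0.104]]
top [446  43  66   7 370] [480.4  46.3] ((478.50250244140625, 46.36796569824219), (65.08275604248047, 5.961203098297119), 1.080924153327942)
[[0.9142, -0.4462, 0.104], [0.9315, -0.4474, 0.104], [0.9295, -0.631, 0.104], [0.9122, -0.6295, 0.104]]
top [232 152  24  54 802] [243.7 178.8] ((243.68798828125, 178.71600341796875), (15.2052640914917, 53.0395393371582), 10.30484676361084)
[[0.4848, 0.1476, 0.104], [0.6244, 0.1227, 0.104], [0.6171, 0.0827, 0.104], [0.4776, 0.1082, 0.104]]
top [ 84 165  26  27 581] [ 96.6 178.1] ((96.5, 178.0), (26.0, 25.0), 90.0)
[[0.5867, 0.5372, 0.104], [0.5868, 0.4717, 0.104], [0.5178, 0.4694, 0.104], [0.5178, 0.5345, 0.104]]
top [122 172  15  16 182] [129.  179.7] ((129.25001525878906, 179.75001525878906), (14.142135620117188, 14.849241256713867), 45.0)
[[0.5469, 0.4442, 0.104], [0.5749, 0.4175, 0.104], [0.5483
[... 872 characters left out ...]
5625, 148.9310302734375), (20.483808517456055, 16.019386291503906), 23.198589324951172)
scene [418 166  73  81 423] [453.1 208. ] ((454.4338073730469, 206.39346313476562), (4.375410079956055, 106.2845687866211), 42.20729446411133)
scene [236 169  62  61 889] [272.5 205.4] ((275.0000305175781, 208.00001525878906), (52.32590103149414, 59.396968841552734), 45.0)
scene [301 256 108 120 720] [353.7 317.5] ((355.29864501953125, 315.771484375), (4.7087082862854, 159.3561553955078), 42.27368927001953)
scene [278 363  18  18  87] [286.6 372. ] ((286.126220703125, 371.84503173828125), (22.66585922241211, 4.691437721252441), 47.290611267089844)
frog scene [224.98774081 264.71103327] [212 248] [239 279]
```

View pics/z_top.png

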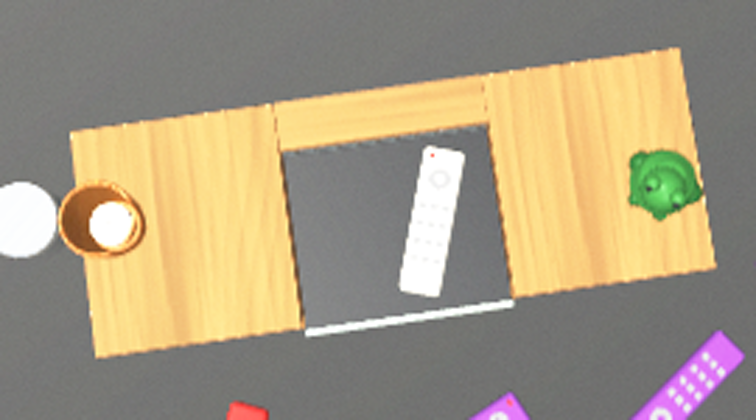

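Top view (zoomed x2.8, offset 90,100): wood corners at about (72,131), (680,48), (716,268), (96,357); remote centre about (432,220); frog (663,182); votive (100,220), with the tin beyond it; metal trim runs from (305,332) to (512,302).

```bash
cat >> h.py <<'E'
def riserframe(c):
    px=np.array([(72,131),(680,48),(716,268),(96,357)])/2.8+[90,100]-0.3
    W=cast(c,px,0.085)[:,:2]
    L=np.array([(.11,.3),(.11,-.3),(-.11,-.3),(-.11,.3)])
    Lc=L-L.mean(0);Wc=W-W.mean(0)
    th=np.arctan2((Lc[:,0]*Wc[:,1]-Lc[:,1]*Wc[:,0]).sum(),(Lc*Wc).sum())
    Rm=np.array([[np.cos(th),-np.sin(th)],[np.sin(th),np.cos(th)]])
    o=W.mean(0); print("res mm",((W-(L@Rm.T+o))*1000).round(1).tolist())
    return o,th,Rm
E
python3 - <<'E'
from h import *
c=read_camera("top"); o,th,Rm=riserframe(c); print(o,np.degrees(th))
loc=lambda W:(np.atleast_2d(W)[:,:2]-o)@Rm
R=cast(c,np.array([(427,146),(465,152),(438,298),(400,291)])/2.8+[90,100]-.3,0.104)
print("remote local",loc(R).round(4).tolist(), loc(R).mean(0), R.mean(0))
L=cast(c,np.array([(305,332),(512,302),(488,125),(281,152)])/2.8+[90,100]-.3,0.086); print("lid",loc(L).round(4).tolist())
print("frog",loc(cast(c,[[326,165]],0.125)),"votive",loc(cast(c,np.array([[102,219]])/2.8+[90,100],0.15)),cast(c,np.array([[102,219]])/2.8+[90,100],0.15))
for l in [(-.117,0),(-.092,0),(-.117,.1),(-.117,-.1)]: print(l,(np.array(l)@Rm.T+o).round(4))
s=get_state(); from scipy.spatial.transform import Rotation as T
print(T.from_quat(s["tcp_rot"]).as_matrix().round(3))
E
```

```text
res mm [[-0.2, -0.7], [0.2, -0.3], [0.2, 0.3], [-0.2, 0.7]]
[0.57393387 0.15148359] 8.071145807440772
remote local [[0.0439, -0.0387], [0.0332, -0.0738], [-0.1012, -0.0286], [-0.0896, 0.0059]] [-0.02844953 -0.03378843] [0.55051013 0.11403546 0.104     ]
lid [[-0.1147, 0.1015], [-0.1144, -0.0987], [0.0597, -0.101], [0.0611, 0.102]]
frog [[-0.02501215 -0.25052524]] votive [[0.00882122 0.2596115 ]] [[0.54621757 0.40976203 0.15      ]]
(-0.117, 0) [0.4581 0.1351]
(-0.092, 0) [0.4828 0.1386]
(-0.117, 0.1) [0.4441 0.2341]
(-0.117, -0.1) [0.4721 0.036 ]
[[ 0.255 -0.967 -0.   ]
 [-0.967 -0.255  0.001]
 [-0.001 -0.    -1.   ]]
```

```bash
cat >> h.py <<'E'
from scipy.spatial.transform import Rotation as T
O=np.array([0.57393,0.15148]);TH=np.radians(8.071)
RM=np.array([[np.cos(TH),-np.sin(TH)],[np.sin(TH),np.cos(TH)]])
def st():
    s=get_state(); q=T.from_quat(s["tcp_rot"]).as_matrix(); p=s["eef_pos"]
    l=(p[:2]-O)@RM
    print("t",round(s["time"],2),"tcp",p.round(4),"riser xy",l.round(4),"yaw",round(np.degrees(np.arctan2(q[1,0],q[0,0])),2),"z",q[:,2].round(3),"F",s["contact_force"].round(1),"q",s["qpos"].round(2),"op",round(s["opening"],2))
    return p,q
def plan(lx,ly,z,n,nrot=0,yaw=np.degrees(TH)):
    "rows: n translation rows straight to riser point, rotation over the first nrot rows"
    p,q=st(); g=np.r_[O+RM@[lx,ly],z]
    cur=np.arctan2(q[1,0],q[0,0]); d=np.radians(yaw)-cur
    print("total yaw deg about tool z",-np.degrees(d))
    rz=-np.degrees(d)/max(nrot,1)
    for i in range(n):
        v=q.T@(g-p)/n*1000
        print(dict(x=v[0].round(1),y=v[1].round(1),z=v[2].round(1),rz=round(rz,2) if i<nrot else 0))
        if i<nrot: q=q@T.from_rotvec([0,0,np.radians(rz)]).as_matrix()
E
python3 -c "
from h import *
plan(-.02,.155,.40,32,14)"
```

```text
t 0.25 tcp [ 0.1721 -0.6526  0.404 ] riser xy [-0.5107 -0.7397] yaw -75.23 z [-0.     0.001 -1.   ] F [-0.1  0.5 -0.2] q [-1.46  0.29  1.58 -0.    1.28 -0.15] op 1.0
total yaw deg about tool z -83.30144382524962
{'x': np.float64(-26.0), 'y': np.float64(-18.5), 'z': np.float64(0.2), 'rz': np.float64(-5.95)}
{'x': np.float64(-23.9), 'y': np.float64(-21.1), 'z': np.float64(0.2), 'rz': np.float64(-5.95)}
{'x': np.float64(-21.6), 'y': np.float64(-23.5), 'z': np.float64(0.2), 'rz': np.float64(-5.95)}
{'x': np.float64(-19.1), 'y': np.float64(-25.6), 'z': np.float64(0.2), 'rz': np.float64(-5.95)}
{'x': np.float64(-16.3), 'y': np.float64(-27.4), 'z': np.float64(0.2), 'rz': np.float64(-5.95)}
{'x': np.float64(-13.4), 'y': np.float64(-28.9), 'z': np.float64(0.2), 'rz': np.float64(-5.95)}
{'x': np.float64(-10.3), 'y': np.float64(-30.2), 'z': np.float64(0.2), 'rz': np.float64(-5.95)}
{'x': np.float64(-7.1), 'y': np.float64(-31.1), 'z': np.float64(0.2), 'rz': np.float64(-5.95)}
{'x': np.float64(-3.9), 'y': np.float64(-31.7), 'z': np.float64(0.2), 'rz': np.float64(-5.95)}
{'x': np.float64(-0.6), 'y
[... 1167 characters left out ...]
loat64(15.3), 'y': np.float64(-28.0), 'z': np.float64(0.2), 'rz': 0}
{'x': np.float64(15.3), 'y': np.float64(-28.0), 'z': np.float64(0.2), 'rz': 0}
{'x': np.float64(15.3), 'y': np.float64(-28.0), 'z': np.float64(0.2), 'rz': 0}
{'x': np.float64(15.3), 'y': np.float64(-28.0), 'z': np.float64(0.2), 'rz': 0}
{'x': np.float64(15.3), 'y': np.float64(-28.0), 'z': np.float64(0.2), 'rz': 0}
{'x': np.float64(15.3), 'y': np.float64(-28.0), 'z': np.float64(0.2), 'rz': 0}
{'x': np.float64(15.3), 'y': np.float64(-28.0), 'z': np.float64(0.2), 'rz': 0}
{'x': np.float64(15.3), 'y': np.float64(-28.0), 'z': np.float64(0.2), 'rz': 0}
{'x': np.float64(15.3), 'y': np.float64(-28.0), 'z': np.float64(0.2), 'rz': 0}
```

```bash
python3 -m jog '[{"grip":0,"x":-2,"y":-40,"rz":-3.5},{"x":-2,"y":-40,"rz":-3.5},{"x":-2,"y":-40,"rz":-3.5},{"x":-2,"y":-40,"rz":-3.5},{"x":-2,"y":-40,"rz":-3.5},{"x":-2,"y":-40,"rz":-3.5},{"x":-2,"y":-40,"rz":-3.5},{"x":-2,"y":-40,"rz":-3.5}]'
python3 -m jog '[{"grip":0,"x":-2,"y":-40,"rz":-3.5},{"x":-2,"y":-40,"rz":-3.5},{"x":-2,"y":-40,"rz":-3.5},{"x":-2,"y":-40,"rz":-3.5},{"x":-2,"y":-40,"rz":-3.5},{"x":-2,"y":-40,"rz":-3.5},{"x":-2,"y":-40,"rz":-3.5},{"x":-2,"y":-40,"rz":-3.5}]'; python3 -c "
from h import *
plan(-.02,.155,.40,14,8)"
```

```text
t 0.25 tcp [ 0.1721 -0.6526  0.404 ] riser xy [-0.5107 -0.7397] yaw -75.23 z [-0.     0.001 -1.   ] F [-0.1  0.5 -0.2] q [-1.46  0.29  1.58 -0.    1.28 -0.15] op 1.0
total yaw deg about tool z -83.30144382524962
{'x': np.float64(-59.4), 'y': np.float64(-42.3), 'z': np.float64(0.4), 'rz': np.float64(-10.41)}
{'x': np.float64(-50.8), 'y': np.float64(-52.3), 'z': np.float64(0.4), 'rz': np.float64(-10.41)}
{'x': np.float64(-40.5), 'y': np.float64(-60.6), 'z': np.float64(0.4), 'rz': np.float64(-10.41)}
{'x': np.float64(-28.9), 'y': np.float64(-66.9), 'z': np.float64(0.4), 'rz': np.float64(-10.41)}
{'x': np.float64(-16.3), 'y': np.float64(-71.0), 'z': np.float64(0.4), 'rz': np.float64(-10.41)}
{'x': np.float64(-3.2), 'y': np.float64(-72.8), 'z': np.float64(0.4), 'rz': np.float64(-10.41)}
{'x': np.float64(10.0), 'y': np.float64(-72.2), 'z': np.float64(0.4), 'rz': np.float64(-10.41)}
{'x': np.float64(22.9), 'y': np.float64(-69.2), 'z': np.float64(0.4), 'rz': np.float64(-10.41)}
{'x': np.float64(35.1), 'y': np.float64(-63.9), 'z': np.float64(0.4), 'rz': 0}
{'x': np.float64(35.1), 'y': np.float64(-63.9), 'z': np.float64(0.4), 'rz': 0}
{'x': np.float64(35.1), 'y': np.float64(-63.9), 'z': np.float64(0.4), 'rz': 0}
{'x': np.float64(35.1), 'y': np.float64(-63.9), 'z': np.float64(0.4), 'rz': 0}
{'x': np.float64(35.1), 'y': np.float64(-63.9), 'z': np.float64(0.4), 'rz': 0}
{'x': np.float64(35.1), 'y': np.float64(-63.9), 'z': np.float64(0.4), 'rz': 0}$[0]: bad value
$[0]: bad value
```

```bash
python3 -m jog '[{"grip":0,"x":-2,"y":-40,"z":0,"rx":0,"ry":0,"rz":-3.5}]'; python3 -m jog --help | head -20
```

```text
time: 0.33
eef_pos: [0.2057, -0.6424, 0.4043]
tcp_rot: [0.809, -0.588, -0.001, 0.001]
contact_force: [0.5, -0.2, 0.5]
opening: 1.001invalid input: not JSON, or not a number
```

```bash
python3 -m jog '[{"grip":0,"x":-2,"y":-40,"z":0,"rx":0,"ry":0,"rz":-3.5},{"grip":0,"x":-2,"y":-40,"z":0,"rx":0,"ry":0,"rz":-3.5},{"grip":0,"x":-2,"y":-40,"z":0,"rx":0,"ry":0,"rz":-3.5},{"grip":0,"x":-2,"y":-40,"z":0,"rx":0,"ry":0,"rz":-3.5},{"grip":0,"x":-2,"y":-40,"z":0,"rx":0,"ry":0,"rz":-3.5},{"grip":0,"x":-2,"y":-40,"z":0,"rx":0,"ry":0,"rz":-3.5},{"grip":0,"x":-2,"y":-40,"z":0,"rx":0,"ry":0,"rz":-3.5},{"grip":0,"x":-2,"y":-40,"z":0,"rx":0,"ry":0,"rz":-3.5}]'
python3 -m jog '[{"grip":0,"x":-2,"y":-40,"z":0,"rx":0,"ry":0,"rz":-3.5},{"grip":0,"x":-2,"y":-40,"z":0,"rx":0,"ry":0,"rz":-3.5},{"grip":0,"x":-2,"y":-40,"z":0,"rx":0,"ry":0,"rz":-3.5},{"grip":0,"x":-2,"y":-40,"z":0,"rx":0,"ry":0,"rz":-3.5},{"grip":0,"x":-2,"y":-40,"z":0,"rx":0,"ry":0,"rz":-3.5},{"grip":0,"x":-2,"y":-40,"z":0,"rx":0,"ry":0,"rz":-3.5},{"grip":0,"x":-2,"y":-40,"z":0,"rx":0,"ry":0,"rz":-3.5},{"grip":0,"x":-2,"y":-40,"z":0,"rx":0,"ry":0,"rz":-3.5}]'; python3 -c "
from h import *
plan(-.02,.155,.40,14,8)"
```

```text
time: 1.0
eef_pos: [0.4766, -0.4646, 0.4045]
tcp_rot: [0.929, -0.371, 0.0, -0.0]
contact_force: [1.0, -0.7, -0.5]
opening: 1.0
time: 1.67
eef_pos: [0.6278, -0.1856, 0.4046]
tcp_rot: [0.991, -0.135, 0.0, -0.0]
contact_force: [-0.1, -0.6, 0.1]
opening: 1.002
t 1.67 tcp [ 0.6278 -0.1856  0.4046] riser xy [ 0.006  -0.3413] yaw -15.56 z [ 0. -0. -1.] F [-0.1 -0.6  0.1] q [-0.44  0.24  1.63  0.    1.27 -0.17] op 1.0
total yaw deg about tool z -23.6262115860303
{'x': np.float64(-15.9), 'y': np.float64(-31.7), 'z': np.float64(0.3), 'rz': np.float64(-2.95)}
{'x': np.float64(-14.3), 'y': np.float64(-32.5), 'z': np.float64(0.3), 'rz': np.float64(-2.95)}
{'x': np.float64(-12.6), 'y': np.float64(-33.2), 'z': np.float64(0.3), 'rz': np.float64(-2.95)}
{'x': np.float64(-10.8), 'y': np.float64(-33.8), 'z': np.float64(0.3), 'rz': np.float64(-2.95)}
{'x': np.float64(-9.1), 'y': np.float64(-34.3), 'z': np.float64(0.3), 'rz': np.float64(-2.95)}
{'x': np.float64(-7.3), 'y': np.float64(-34.7), 'z': np.float64(0.3), 'rz': np.float64(-2.95)}
{'x': np.float64(-5.5), 'y': np.float64(-35.1), 'z': np.float64(0.3), 'rz': np.float64(-2.95)}
{'x': np.float64(-3.7), 'y': np.float64(-35.3), 'z': np.float64(0.3), 'rz': np.float64(-2.95)}
{'x': np.float64(-1.9), 'y': np.float64(-35.4), 'z': np.float64(0.3), 'rz': 0}
{'x': np.float64(-1.9), 'y': np.float64(-35.4), 'z': np.float64(0.3), 'rz': 0}
{'x': np.float64(-1.9), 'y': np.float64(-35.4), 'z': np.float64(0.3), 'rz': 0}
{'x': np.float64(-1.9), 'y': np.float64(-35.4), 'z': np.float64(0.3), 'rz': 0}
{'x': np.float64(-1.9), 'y': np.float64(-35.4), 'z': np.float64(0.3), 'rz': 0}
{'x': np.float64(-1.9), 'y': np.float64(-35.4), 'z': np.float64(0.3), 'rz': 0}
```

```bash
python3 -m jog '[{"grip":0,"x":-16,"y":-32,"z":0,"rx":0,"ry":0,"rz":-3},{"grip":0,"x":-14,"y":-33,"z":0,"rx":0,"ry":0,"rz":-3},{"grip":0,"x":-13,"y":-33,"z":0,"rx":0,"ry":0,"rz":-3},{"grip":0,"x":-11,"y":-34,"z":0,"rx":0,"ry":0,"rz":-3},{"grip":0,"x":-9,"y":-34,"z":0,"rx":0,"ry":0,"rz":-3},{"grip":0,"x":-7,"y":-35,"z":0,"rx":0,"ry":0,"rz":-3},{"grip":0,"x":-5,"y":-35,"z":0,"rx":0,"ry":0,"rz":-3},{"grip":0,"x":-4,"y":-35,"z":0,"rx":0,"ry":0,"rz":-2.5}]'
python3 -m jog '[{"grip":0,"x":-2,"y":-35,"z":0,"rx":0,"ry":0,"rz":0},{"grip":0,"x":-2,"y":-35,"z":10,"rx":0,"ry":0,"rz":0},{"grip":0,"x":-2,"y":-35,"z":20,"rx":0,"ry":0,"rz":0},{"grip":0,"x":-2,"y":-35,"z":20,"rx":0,"ry":0,"rz":0},{"grip":0,"x":-2,"y":-35,"z":20,"rx":0,"ry":0,"rz":0},{"grip":0,"x":-2,"y":-20,"z":20,"rx":0,"ry":0,"rz":0},{"grip":0,"x":0,"y":0,"z":20,"rx":0,"ry":0,"rz":0},{"grip":0,"x":0,"y":0,"z":0,"rx":0,"ry":0,"rz":0}]'; python3 -c "
from h import *
plan(-.02,.155,.268,2,1)
for n in ('top','scene'):
    c=read_camera(n); cv2.imwrite(f'pics/{n}1.png',c['frame'][:,:,::-1])"
```

```text
time: 2.33
eef_pos: [0.5723, 0.0933, 0.4048]
tcp_rot: [0.998, 0.069, 0.0, -0.0]
contact_force: [0.9, 0.4, 0.1]
opening: 1.0
time: 3.0
eef_pos: [0.5325, 0.284, 0.2896]
tcp_rot: [0.998, 0.069, -0.004, 0.001]
contact_force: [-0.2, -1.8, -0.2]
opening: 1.005
t 3.0 tcp [0.5325 0.284  0.2896] riser xy [-0.0224  0.137 ] yaw 7.92 z [-0.009 -0.003 -1.   ] F [-0.2 -1.8 -0.2] q [ 0.32  0.25  1.84 -0.    1.06  0.18] op 1.0
total yaw deg about tool z -0.15226114263283472
{'x': np.float64(1.3), 'y': np.float64(-9.0), 'z': np.float64(10.8), 'rz': np.float64(-0.15)}
{'x': np.float64(1.3), 'y': np.float64(-9.0), 'z': np.float64(10.8), 'rz': 0}
```

View pics/scene1.png

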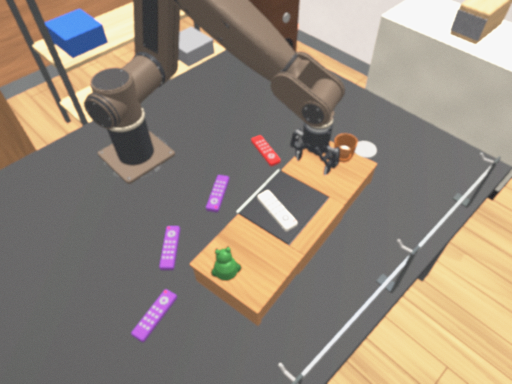

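```bash
python3 -m jog '[{"grip":0,"x":0,"y":0,"z":5,"rx":0,"ry":0,"rz":0},{"grip":0,"x":0,"y":0,"z":5,"rx":0,"ry":0,"rz":0},{"grip":0,"x":0,"y":0,"z":5,"rx":0,"ry":0,"rz":0},{"grip":0,"x":0,"y":0,"z":5,"rx":0,"ry":0,"rz":0},{"grip":0,"x":0,"y":0,"z":0,"rx":0,"ry":0,"rz":0}]'; python3 -c "
from h import *
st()
c=read_camera('scene'); cv2.imwrite('pics/s2.png',cv2.resize(c['frame'][90:210,230:390],None,fx=4.5,fy=4.5,interpolation=2)[:,:,::-1])"
```

```text
time: 3.52
eef_pos: [0.5345, 0.2826, 0.2737]
tcp_rot: [0.998, 0.067, -0.001, 0.0]
contact_force: [0.0, 0.1, 0.2]
opening: 0.999
t 3.52 tcp [0.5345 0.2826 0.2737] riser xy [-0.0206  0.1354] yaw 7.73 z [-0.002 -0.001 -1.   ] F [0.  0.1 0.2] q [ 0.32  0.27  1.85 -0.    1.02  0.18] op 1.0
```

View pics/s2.png

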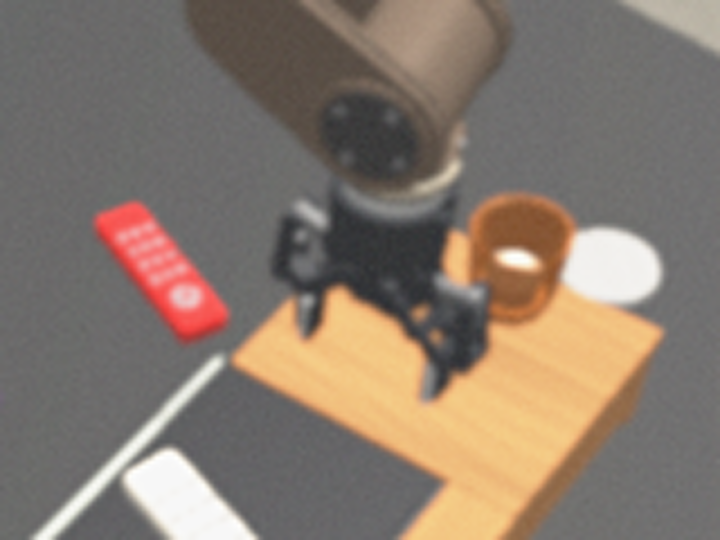

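The tips hang just above the left wood (tips at about (310,330) and (430,395)), with no contact yet. I'll feel downward in small steps.

```bash
python3 -m jog '[{"grip":0,"x":0,"y":0,"z":3,"rx":0,"ry":0,"rz":0},{"grip":0,"x":0,"y":0,"z":3,"rx":0,"ry":0,"rz":0},{"grip":0,"x":0,"y":0,"z":3,"rx":0,"ry":0,"rz":0},{"grip":0,"x":0,"y":0,"z":1,"rx":0,"ry":0,"rz":0},{"grip":0,"x":0,"y":0,"z":0,"rx":0,"ry":0,"rz":0}]'
```

```text
time: 3.98
eef_pos: [0.5346, 0.2831, 0.2642]
tcp_rot: [0.998, 0.068, -0.0, 0.0]
contact_force: [-0.0, 0.5, -0.5]
opening: 1.003
```

```bash
python3 -m jog '[{"grip":0,"x":0,"y":0,"z":3,"rx":0,"ry":0,"rz":0},{"grip":0,"x":0,"y":0,"z":0,"rx":0,"ry":0,"rz":0}]';python3 -m jog '[{"grip":0,"x":0,"y":0,"z":3,"rx":0,"ry":0,"rz":0},{"grip":0,"x":0,"y":0,"z":0,"rx":0,"ry":0,"rz":0}]'
```

```text
time: 4.15
eef_pos: [0.5346, 0.2832, 0.2612]
tcp_rot: [0.998, 0.068, -0.0, 0.0]
contact_force: [-0.7, 0.1, -1.3]
opening: 1.003
time: 4.32
eef_pos: [0.5345, 0.2831, 0.2582]
tcp_rot: [0.998, 0.068, -0.0, 0.0]
contact_force: [0.3, -0.5, -1.0]
opening: 0.998
```

```bash
python3 -m jog '[{"grip":0,"x":0,"y":0,"z":3,"rx":0,"ry":0,"rz":0},{"grip":0,"x":0,"y":0,"z":2,"rx":0,"ry":0,"rz":0},{"grip":0,"x":0,"y":0,"z":0,"rx":0,"ry":0,"rz":0}]';python3 -m jog '[{"grip":0,"x":0,"y":0,"z":3,"rx":0,"ry":0,"rz":0},{"grip":0,"x":0,"y":0,"z":0,"rx":0,"ry":0,"rz":0}]'; python3 -m jog '[{"grip":0,"x":0,"y":0,"z":2,"rx":0,"ry":0,"rz":0},{"grip":0,"x":0,"y":0,"z":0,"rx":0,"ry":0,"rz":0}]'
```

```text
time: 4.57
eef_pos: [0.5345, 0.2831, 0.2531]
tcp_rot: [0.998, 0.068, -0.001, 0.0]
contact_force: [0.0, 0.2, -1.3]
opening: 0.999
time: 4.73
eef_pos: [0.5346, 0.2831, 0.2502]
tcp_rot: [0.998, 0.068, -0.0, 0.0]
contact_force: [-0.2, -0.7, 1.4]
opening: 1.0
time: 4.9
eef_pos: [0.5346, 0.2832, 0.2483]
tcp_rot: [0.998, 0.068, -0.0, 0.0]
contact_force: [-0.1, -1.3, -0.6]
opening: 0.999
```

```bash
python3 -m jog '[{"grip":0,"x":0,"y":0,"z":1.5,"rx":0,"ry":0,"rz":0},{"grip":0,"x":0,"y":0,"z":0,"rx":0,"ry":0,"rz":0}]'; python3 -m jog '[{"grip":0,"x":0,"y":0,"z":1.5,"rx":0,"ry":0,"rz":0},{"grip":0,"x":0,"y":0,"z":0,"rx":0,"ry":0,"rz":0}]'; python3 -m jog '[{"grip":0,"x":0,"y":0,"z":1.5,"rx":0,"ry":0,"rz":0},{"grip":0,"x":0,"y":0,"z":0,"rx":0,"ry":0,"rz":0}]'
```

```text
time: 5.07
eef_pos: [0.5346, 0.2831, 0.247]
tcp_rot: [0.998, 0.068, -0.0, 0.0]
contact_force: [-0.6, 0.8, -0.8]
opening: 1.004
time: 5.23
eef_pos: [0.5346, 0.2831, 0.2455]
tcp_rot: [0.998, 0.068, -0.0, 0.0]
contact_force: [0.2, -0.7, -0.1]
opening: 1.0
time: 5.4
eef_pos: [0.5349, 0.2833, 0.2453]
tcp_rot: [0.998, 0.068, -0.0, 0.0]
contact_force: [-2.6, -1.3, 4.7]
opening: 1.002
```

```bash
python3 -m jog '[{"grip":0,"x":0,"y":0,"z":-7.5,"rx":0,"ry":0,"rz":0},{"grip":0,"x":0,"y":15,"z":0,"rx":0,"ry":0,"rz":-0.3},{"grip":0,"x":0,"y":20,"z":0,"rx":0,"ry":0,"rz":0},{"grip":0,"x":0,"y":20,"z":0,"rx":0,"ry":0,"rz":0},{"grip":0,"x":0,"y":20,"z":0,"rx":0,"ry":0,"rz":0},{"grip":0,"x":0,"y":20,"z":0,"rx":0,"ry":0,"rz":0},{"grip":0,"x":0,"y":5,"z":0,"rx":0,"ry":0,"rz":0},{"grip":0,"x":0,"y":0,"z":0,"rx":0,"ry":0,"rz":0}]'; python3 -c "
from h import *
st()
c=read_camera('top'); cv2.imwrite('pics/t3.png',cv2.resize(c['frame'][100:250,90:360],None,fx=2.8,fy=2.8,interpolation=2)[:,:,::-1])
c=read_camera('scene'); cv2.imwrite('pics/s3.png',cv2.resize(c['frame'][90:240,200:390],None,fx=4,fy=4,interpolation=2)[:,:,::-1])"
```

```text
time: 6.07
eef_pos: [0.549, 0.1831, 0.2521]
tcp_rot: [0.998, 0.069, 0.0, -0.0]
contact_force: [0.3, -0.0, 0.2]
opening: 0.996
t 6.07 tcp [0.549  0.1831 0.2521] riser xy [-0.0202  0.0348] yaw 7.94 z [ 0.001  0.    -1.   ] F [ 0.3 -0.   0.2] q [0.15 0.25 1.92 0.   0.97 0.01] op 1.0
```

View pics/s3.png

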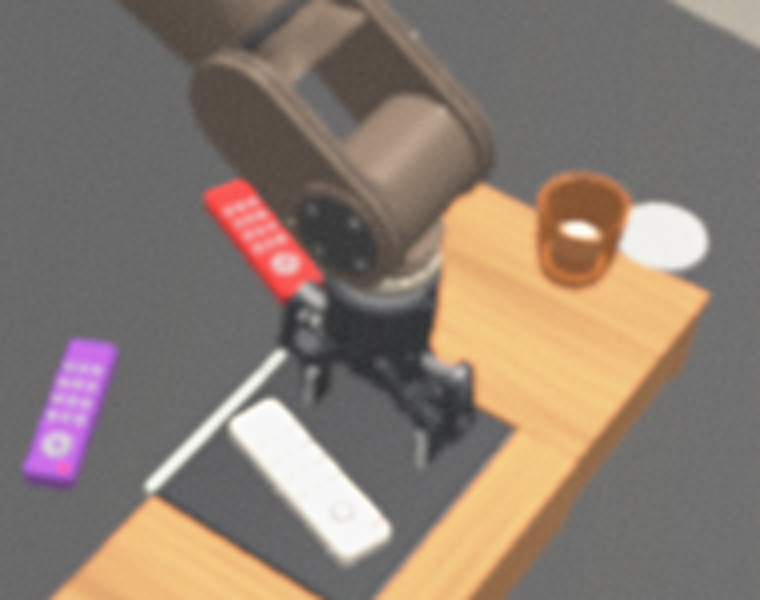

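View pics/t3.png

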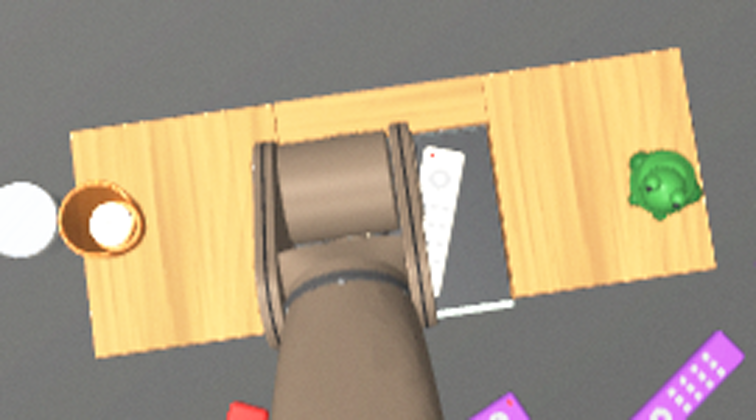

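The fingertips stand on the +y side of the remote, at (315,390) and (420,460), clear of it and above the lid. Now I'll slide.

```bash
python3 -m jog '[{"grip":0,"x":0,"y":8,"z":0,"rx":0,"ry":0,"rz":0},{"grip":0,"x":0,"y":8,"z":0,"rx":0,"ry":0,"rz":0},{"grip":0,"x":0,"y":8,"z":0,"rx":0,"ry":0,"rz":0},{"grip":0,"x":0,"y":8,"z":0,"rx":0,"ry":0,"rz":0},{"grip":0,"x":0,"y":8,"z":0,"rx":0,"ry":0,"rz":0},{"grip":0,"x":0,"y":8,"z":0,"rx":0,"ry":0,"rz":0},{"grip":0,"x":0,"y":8,"z":0,"rx":0,"ry":0,"rz":0},{"grip":0,"x":0,"y":6,"z":0,"rx":0,"ry":0,"rz":0}]'; python3 -c "
from h import *
st()
c=read_camera('top'); cv2.imwrite('pics/t4.png',cv2.resize(c['frame'][100:250,90:360],None,fx=2.8,fy=2.8,interpolation=2)[:,:,::-1])
c=read_camera('scene'); cv2.imwrite('pics/s4.png',cv2.resize(c['frame'][120:270,190:380],None,fx=4,fy=4,interpolation=2)[:,:,::-1])"
```

```text
time: 6.83
eef_pos: [0.5575, 0.1217, 0.2517]
tcp_rot: [0.998, 0.07, 0.0, 0.0]
contact_force: [0.0, -0.2, -0.2]
opening: 1.0
t 6.83 tcp [0.5575 0.1217 0.2517] riser xy [-0.0204 -0.0272] yaw 8.04 z [ 0. -0. -1.] F [ 0.  -0.2 -0.2] q [ 0.04  0.24  1.94 -0.    0.96 -0.1 ] op 1.0
```

View pics/s4.png

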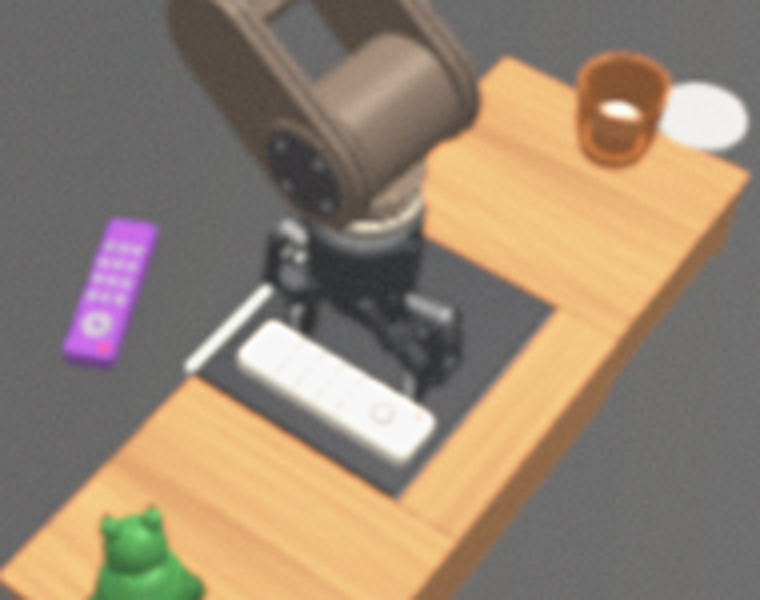

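View pics/t4.png

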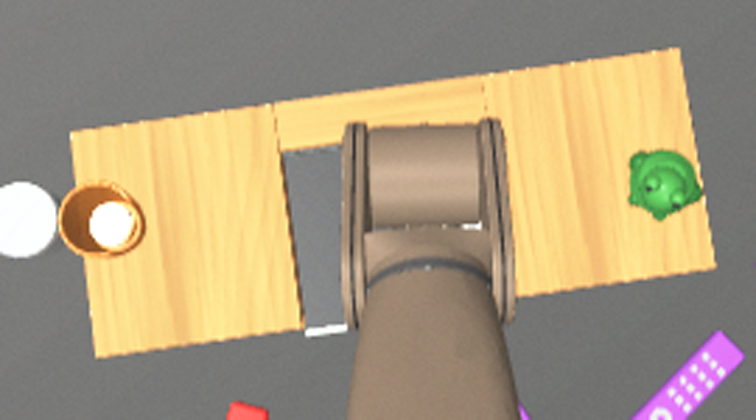

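The remote is aligned with both fingers and sliding well, its long side along the lid's right edge. Continuing onto the wood.

```bash
python3 -m jog '[{"grip":0,"x":0,"y":8,"z":0,"rx":0,"ry":0,"rz":0},{"grip":0,"x":0,"y":8,"z":0,"rx":0,"ry":0,"rz":0},{"grip":0,"x":0,"y":8,"z":0,"rx":0,"ry":0,"rz":0},{"grip":0,"x":0,"y":8,"z":0,"rx":0,"ry":0,"rz":0},{"grip":0,"x":0,"y":8,"z":0,"rx":0,"ry":0,"rz":0},{"grip":0,"x":0,"y":8,"z":0,"rx":0,"ry":0,"rz":0},{"grip":0,"x":0,"y":8,"z":0,"rx":0,"ry":0,"rz":0},{"grip":0,"x":0,"y":8,"z":0,"rx":0,"ry":0,"rz":0}]';python3 -m jog '[{"grip":0,"x":0,"y":8,"z":0,"rx":0,"ry":0,"rz":0},{"grip":0,"x":0,"y":8,"z":0,"rx":0,"ry":0,"rz":0},{"grip":0,"x":0,"y":8,"z":0,"rx":0,"ry":0,"rz":0},{"grip":0,"x":0,"y":6,"z":0,"rx":0,"ry":0,"rz":0},{"grip":0,"x":0,"y":4,"z":0,"rx":0,"ry":0,"rz":0},{"grip":0,"x":0,"y":0,"z":0,"rx":0,"ry":0,"rz":0}]'; python3 -c "
from h import *
st()
c=read_camera('scene'); cv2.imwrite('pics/s5.png',cv2.resize(c['frame'][140:290,190:380],None,fx=4,fy=4,interpolation=2)[:,:,::-1])"
```

```text
time: 7.6
eef_pos: [0.5664, 0.0585, 0.2516]
tcp_rot: [0.998, 0.07, -0.0, 0.0]
contact_force: [-0.6, 1.1, 0.6]
opening: 1.0
time: 8.1
eef_pos: [0.5713, 0.0248, 0.2518]
tcp_rot: [0.998, 0.07, 0.0, 0.0]
contact_force: [-0.2, 0.5, -0.9]
opening: 1.002
t 8.1 tcp [0.5713 0.0248 0.2518] riser xy [-0.0204 -0.125 ] yaw 8.02 z [ 0. -0. -1.] F [-0.2  0.5 -0.9] q [-0.13  0.24  1.94 -0.    0.96 -0.27] op 1.0
```

View pics/s5.png

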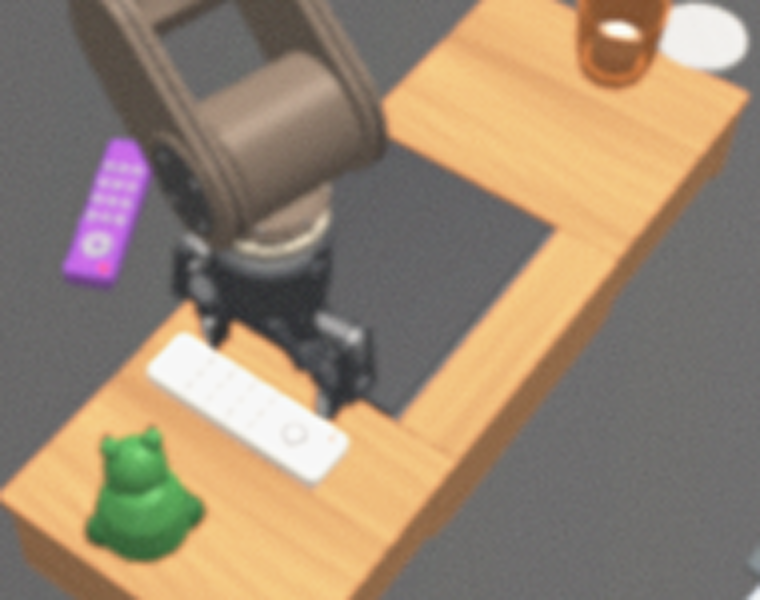

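The remote lies flat and wholly on the right-hand wood, clear of the frog. Backing off, rising, closing the fingers and moving over the press point.

```bash
python3 -m jog '[{"grip":0,"x":0,"y":-8,"z":0,"rx":0,"ry":0,"rz":0},{"grip":0,"x":0,"y":-15,"z":0,"rx":0,"ry":0,"rz":0},{"grip":0,"x":0,"y":-15,"z":-20,"rx":0,"ry":0,"rz":0},{"grip":0,"x":0,"y":-10,"z":-30,"rx":0,"ry":0,"rz":0},{"grip":1,"x":-10,"y":-17,"z":-10,"rx":0,"ry":0,"rz":0},{"grip":1,"x":-20,"y":-20,"z":0,"rx":0,"ry":0,"rz":0},{"grip":1,"x":-20,"y":-20,"z":0,"rx":0,"ry":0,"rz":0},{"grip":1,"x":-20,"y":-20,"z":0,"rx":0,"ry":0,"rz":0}]' 30; python3 -m jog '[{"grip":1,"x":-4,"y":0,"z":0,"rx":0,"ry":0,"rz":0},{"grip":1,"x":0,"y":0,"z":0,"rx":0,"ry":0,"rz":0},{"grip":1,"x":0,"y":0,"z":0,"rx":0,"ry":0,"rz":0}]'; python3 -c "
from h import *
plan(-.094,0,.272,3,1)
c=read_camera('top'); cv2.imwrite('pics/t6.png',cv2.resize(c['frame'][100:250,90:360],None,fx=2.8,fy=2.8,interpolation=2)[:,:,::-1])
R=None
c=read_camera('scene'); cv2.imwrite('pics/s6.png',cv2.resize(c['frame'][140:290,190:380],None,fx=4,fy=4,interpolation=2)[:,:,::-1])"
```

```text
time: 8.82
eef_pos: [0.4831, 0.1411, 0.3122]
tcp_rot: [0.998, 0.071, 0.0, -0.0]
contact_force: [0.3, 0.2, 0.0]
opening: 0.454
time: 9.07
eef_pos: [0.4804, 0.1395, 0.3121]
tcp_rot: [0.997, 0.071, 0.001, 0.0]
contact_force: [0.4, 0.6, 0.1]
opening: 0.009
t 9.07 tcp [0.4804 0.1395 0.3121] riser xy [-0.0943  0.0013] yaw 8.13 z [ 0.001 -0.    -1.   ] F [0.4 0.6 0.1] q [ 0.08 -0.    2.08 -0.    1.06 -0.06] op 0.01
total yaw deg about tool z 0.05935880660462312
{'x': np.float64(0.1), 'y': np.float64(0.4), 'z': np.float64(13.4), 'rz': np.float64(0.06)}
{'x': np.float64(0.1), 'y': np.float64(0.4), 'z': np.float64(13.4), 'rz': 0}
{'x': np.float64(0.1), 'y': np.float64(0.4), 'z': np.float64(13.4), 'rz': 0}
```

View pics/s6.png

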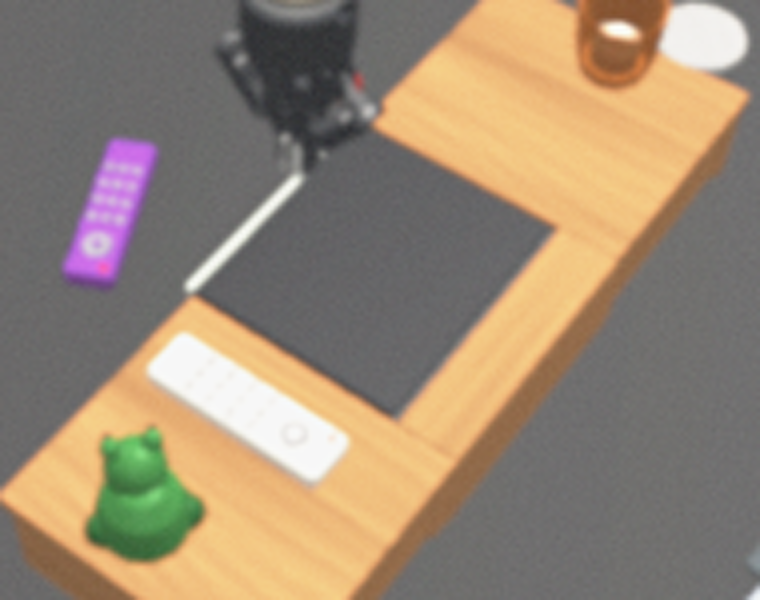

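View pics/t6.png

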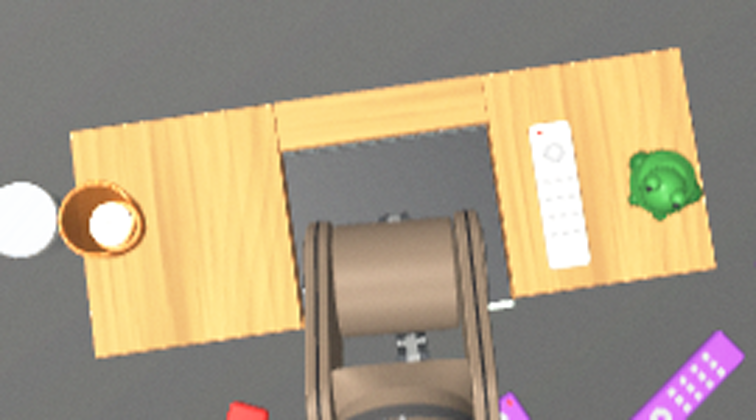

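The remote lies well clear of the lid (left edge at about u=530–550, lid edge at about 490–512). The lid is still shut and the fingers are closed above the press point.

```bash
python3 -m jog '[{"grip":1,"x":0,"y":1,"z":20,"rx":0,"ry":0,"rz":0},{"grip":1,"x":0,"y":0,"z":15,"rx":0,"ry":0,"rz":0},{"grip":1,"x":0,"y":0,"z":8,"rx":0,"ry":0,"rz":0},{"grip":1,"x":0,"y":0,"z":4,"rx":0,"ry":0,"rz":0},{"grip":1,"x":0,"y":0,"z":0,"rx":0,"ry":0,"rz":0}]'; python3 -m jog '[{"grip":1,"x":0,"y":0,"z":3,"rx":0,"ry":0,"rz":0},{"grip":1,"x":0,"y":0,"z":3,"rx":0,"ry":0,"rz":0},{"grip":1,"x":0,"y":0,"z":0,"rx":0,"ry":0,"rz":0}]'; python3 -m jog '[{"grip":1,"x":0,"y":0,"z":2,"rx":0,"ry":0,"rz":0},{"grip":1,"x":0,"y":0,"z":0,"rx":0,"ry":0,"rz":0}]'
```

```text
time: 9.58
eef_pos: [0.4807, 0.1377, 0.2638]
tcp_rot: [0.998, 0.07, -0.001, 0.0]
contact_force: [0.1, 0.4, -0.0]
opening: 0.004
time: 9.83
eef_pos: [0.4812, 0.1381, 0.2597]
tcp_rot: [0.998, 0.07, 0.001, 0.0]
contact_force: [0.1, -0.7, 1.4]
opening: 0.0
time: 10.0
eef_pos: [0.4812, 0.1382, 0.2582]
tcp_rot: [0.998, 0.071, 0.001, 0.0]
contact_force: [-1.5, 0.2, 5.5]
opening: -0.003
```

```bash
python3 -m jog '[{"grip":1,"x":0,"y":0,"z":2,"rx":0,"ry":0,"rz":0},{"grip":1,"x":0,"y":0,"z":2,"rx":0,"ry":0,"rz":0},{"grip":1,"x":0,"y":0,"z":0,"rx":0,"ry":0,"rz":0}]'; python3 -m jog '[{"grip":1,"x":0,"y":0,"z":1.5,"rx":0,"ry":0,"rz":0},{"grip":1,"x":0,"y":0,"z":0,"rx":0,"ry":0,"rz":0},{"grip":1,"x":0,"y":0,"z":0,"rx":0,"ry":0,"rz":0}]'
```

```text
time: 10.25
eef_pos: [0.4811, 0.1381, 0.2543]
tcp_rot: [0.998, 0.071, 0.001, 0.0]
contact_force: [-0.9, -1.1, 5.6]
opening: -0.003
time: 10.5
eef_pos: [0.4813, 0.1382, 0.254]
tcp_rot: [0.998, 0.071, 0.001, 0.0]
contact_force: [-4.5, -0.9, 11.1]
opening: -0.001
```

The firm stop is reached (force rising at about 5 mm of travel). One more small push, then retreat straight up, fast.

```bash
python3 -m jog '[{"grip":1,"x":0,"y":0,"z":1.5,"rx":0,"ry":0,"rz":0},{"grip":1,"x":0,"y":0,"z":0,"rx":0,"ry":0,"rz":0},{"grip":1,"x":0,"y":0,"z":-20,"rx":0,"ry":0,"rz":0},{"grip":1,"x":-5,"y":0,"z":-35,"rx":0,"ry":0,"rz":0},{"grip":1,"x":-5,"y":0,"z":-40,"rx":0,"ry":0,"rz":0},{"grip":1,"x":0,"y":0,"z":-40,"rx":0,"ry":0,"rz":0},{"grip":1,"x":0,"y":0,"z":-40,"rx":0,"ry":0,"rz":0},{"grip":1,"x":0,"y":0,"z":-30,"rx":0,"ry":0,"rz":0}]'; python3 -m jog '[{"grip":1,"x":0,"y":40,"z":0,"rx":0,"ry":0,"rz":0},{"grip":1,"x":0,"y":40,"z":0,"rx":0,"ry":0,"rz":0},{"grip":1,"x":0,"y":40,"z":0,"rx":0,"ry":0,"rz":0},{"grip":1,"x":0,"y":40,"z":0,"rx":0,"ry":0,"rz":0},{"grip":1,"x":0,"y":40,"z":0,"rx":0,"ry":0,"rz":0},{"grip":1,"x":0,"y":40,"z":0,"rx":0,"ry":0,"rz":0},{"grip":1,"x":0,"y":0,"z":0,"rx":0,"ry":0,"rz":0},{"grip":1,"x":0,"y":0,"z":0,"rx":0,"ry":0,"rz":0}]'; python3 -m jog '[{"grip":1,"x":0,"y":0,"z":0,"rx":0,"ry":0,"rz":0},{"grip":1,"x":0,"y":0,"z":0,"rx":0,"ry":0,"rz":0},{"grip":1,"x":0,"y":0,"z":0,"rx":0,"ry":0,"rz":0},{"grip":1,"x":0,"y":0,"z":0,"rx":0,"ry":0,"rz":0},{"grip":1,"x":0,"y":0,"z":0,"rx":0,"ry":0,"rz":0},{"grip":1,"x":0,"y":0,"z":0,"rx":0,"ry":0,"rz":0},{"grip":1,"x":0,"y":0,"z":0,"rx":0,"ry":0,"rz":0},{"grip":1,"x":0,"y":0,"z":0,"rx":0,"ry":0,"rz":0}]'; python3 -c "
from h import *
st()
c=read_camera('top'); cv2.imwrite('pics/t7.png',cv2.resize(c['frame'][100:250,90:360],None,fx=2.8,fy=2.8,interpolation=2)[:,:,::-1])
c=read_camera('scene'); cv2.imwrite('pics/s7.png',c['frame'][:,:,::-1])"
```

```text
time: 11.17
eef_pos: [0.4702, 0.1368, 0.459]
tcp_rot: [0.998, 0.071, 0.002, -0.0]
contact_force: [-0.4, 0.1, 0.8]
opening: -0.002
time: 11.83
eef_pos: [0.5042, -0.1027, 0.4546]
tcp_rot: [0.998, 0.068, -0.0, -0.0]
contact_force: [0.1, 0.6, 0.3]
opening: 0.003
time: 12.5
eef_pos: [0.5043, -0.1006, 0.4548]
tcp_rot: [0.998, 0.071, 0.0, 0.0]
contact_force: [0.8, -0.3, -0.2]
opening: 0.002
t 12.5 tcp [ 0.5043 -0.1006  0.4548] riser xy [-0.1044 -0.2399] yaw 8.09 z [ 0. -0. -1.] F [ 0.8 -0.3 -0.2] q [-0.39 -0.11  1.91  0.    1.34 -0.54] op 0.0
```

View pics/s7.png

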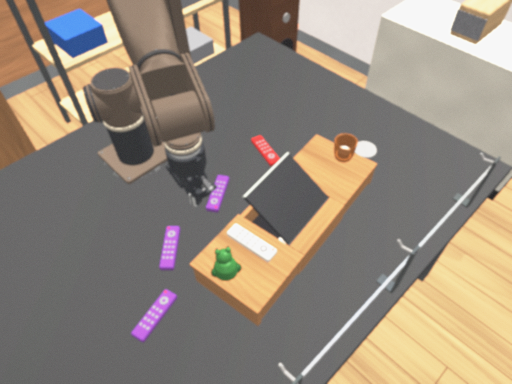

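View pics/t7.png

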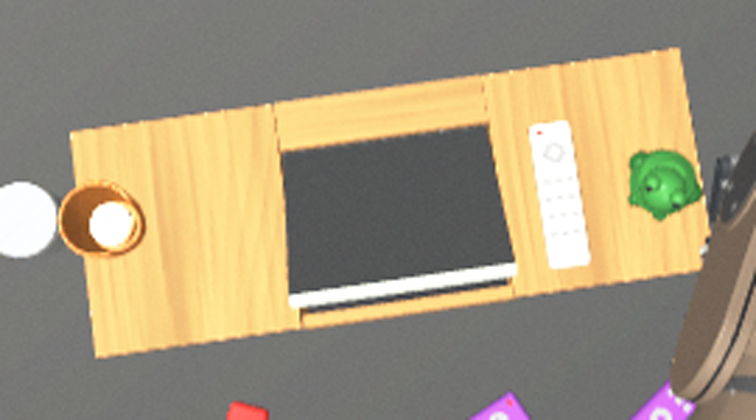

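The lid has sprung up, the remote is unmoved on the right wood, and the bystanders are in place. I'll wait for the lid to settle, then check the numbers.

```bash
for i in 1 2; do python3 -m jog '[{"grip":1,"x":0,"y":0,"z":0,"rx":0,"ry":0,"rz":0},{"grip":1,"x":0,"y":0,"z":0,"rx":0,"ry":0,"rz":0},{"grip":1,"x":0,"y":0,"z":0,"rx":0,"ry":0,"rz":0},{"grip":1,"x":0,"y":0,"z":0,"rx":0,"ry":0,"rz":0},{"grip":1,"x":0,"y":0,"z":0,"rx":0,"ry":0,"rz":0},{"grip":1,"x":0,"y":0,"z":0,"rx":0,"ry":0,"rz":0},{"grip":1,"x":0,"y":0,"z":0,"rx":0,"ry":0,"rz":0},{"grip":1,"x":0,"y":0,"z":0,"rx":0,"ry":0,"rz":0}]' >/dev/null; done
python3 - <<'E'
from h import *
st()
loc=lambda W:(np.atleast_2d(W)[:,:2]-O)@RM
c=read_camera('top'); m,l,s,ce=remote(c)
for i in range(1,len(s)):
    if s[i,4]>150 and s[i,1]>100:
        r=cv2.minAreaRect(max(cv2.findContours((l==i).astype(np.uint8),0,1)[0],key=len)); b=cv2.boxPoints(r)
        print(s[i],ce[i].round(1)); print(loc(cast(c,b,.103)).round(3).tolist())
        if s[i,2]>60:  # trim: angle by matching its local x to the arc
            K,R,t=c["intrinsics"],c["R"],c["t"]
            for a in np.arange(0,.8,.1):
                x=.058-.175*np.cos(a); z=.086+.175*np.sin(a)
                X=np.r_[O+RM@[x,0],z]; p=K@(R@X+t); print(round(a,1),(p[:2]/p[2]).round(1))
f=cv2.cvtColor(c["frame"],cv2.COLOR_RGB2HSV); g=(f[...,0]>45)&(f[...,0]<85)&(f[...,1]>100); print("frog",np.argwhere(g)[:,::-1].mean(0))
E
```

```text
t 13.93 tcp [ 0.5043 -0.1009  0.4547] riser xy [-0.1044 -0.2401] yaw 8.07 z [-0. -0. -1.] F [-0.1  0.3  0.3] q [-0.39 -0.11  1.91 -0.    1.34 -0.54] op -0.0
[279 143  22  53 761] [289.3 169.3]
[[0.051, -0.137], [0.051, -0.177], [-0.089, -0.176], [-0.089, -0.137]]
[ 84 165  26  27 580] [ 96.6 178.1]
[[0.067, 0.381], [0.058, 0.316], [-0.011, 0.323], [-0.002, 0.388]]
[122 172  15  16 181] [129.  179.7]
[[0.015, 0.294], [0.038, 0.264], [0.008, 0.241], [-0.016, 0.271]]
[193 193  82  16 441] [233.3 200.7]
[[-0.075, 0.111], [-0.075, -0.106], [-0.09, -0.106], [-0.09, 0.111]]
0.0 [236.4 213.7]
0.1 [236.2 213.3]
0.2 [235.9 212.1]
0.3 [235.5 210.3]
0.4 [235.  207.7]
0.5 [234.5 204.4]
0.6 [233.8 200.4]
0.7 [233.  195.7]
frog [326.14285714 164.84175824]
```

Lid at about 0.6 rad, remote at riser y −0.137 to −0.177, bystanders' pixels unchanged, robot clear.

```bash
python3 -c "
from plant import sign_off
print(sign_off())"
```

```text
the job is handed in; nothing more can be done
None
```

The job is done and handed in at about 14 s of the 43 s allowed; no verdict was reported.

- **Sliding the remote:** I touched the open fingertips down on the left wood to find their height. I then slid the remote sideways with both tips, without gripping it, onto the right-hand wood.
- **Pressing the lid:** I closed the fingers and pressed the lid about 25 mm behind its front trim, down to the firm stop. That took about 5 mm of travel, with 11 N at the last reading before one more small push. Then I retreated straight up, and the lid sprang open by itself.

My last checks, from the top camera:

- **Remote:** it lies on the wood with its corners at riser y −0.137 to −0.177 m; the limit is −0.101 m. I judged that it lies flat from the pictures and did not measure its height or tilt.
- **Lid:** its trim matches an opening of about 0.6 rad.
- **Frog, votive and tin:** their pixel positions are the same as at the start.
- **Arm:** it hangs clear of everything, with no contact force beyond sensor noise.

None of these checks failed or disagreed. My first two move commands were refused because every row must carry all seven values; the arm did not move on those.

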